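# Turn the crooked stamping block until it drops into its guide frame

### The job

On the bench of this card-decoration workshop, one stamping block stands crooked on top of its square guide frame. Take it by its handle, turn it in small steps while pressing it down until it drops into the recess, and leave it fully home, flat on the recess floor. Leave the other block, which is already home in its own frame, as it is.

Things in the scene. Friction and masses are not known exactly. Their poses are not given: they have to be found in the camera images.
- block_grip (a point): Crooked block (loose, 0.25 kg): wooden square 60 x 60 x 30 mm high, brass below; on top a dark upright bar handle, 56 mm along block x, 16 along y, 44 high. Point on its centre line, 56 mm above its underside, 18 below the handle's top; z up. It starts flat on the frame's rim, centred over the recess, turned 28 to 45 degrees either way from fitting; home is 18 mm lower.
- frame: Fixed plywood guide frame under the crooked block: 120 x 120 x 26 mm high, central square recess 68 x 68 mm, 18 mm deep, 2 mm chamfer, sides parallel to the frame's x and y. Origin: centre of its underside, on the bench; z up. The block has 4 mm play each side, fits in any quarter turn, drops in once within about 8 degrees of square.
- other_block_grip (a point): The same handle point on the other, identical block, already home in its own identical fixed frame (underside 8 mm above the bench, so its handle stands 18 mm lower than the crooked one's). To be left alone.
Not all that is in view belongs to the job. Leave any pink look-alike of the part that bears block_grip alone. Leave any turquoise look-alike of the frame alone.

How it is judged:
At the end, for the whole second after the job is handed in: The crooked block sits in the recess of the frame it stood on: its underside within 4 mm of the recess floor, centred within 12 mm, tilted less than 6 degrees and square with the frame (in any quarter turn) within 11 degrees; the other block is still home, within 15 mm of where it was (z of block_grip in the frame of frame below 0.068 m and horizontal distance between block_grip and frame below 0.012 m and angle between block_grip's own z axis and vertical below 0.1 rad and (angle between the x axis of block_grip and the x axis of frame, either way round below 0.19 rad or angle between the x axis of block_grip and the y axis of frame, either way round below 0.19 rad) and distance of other_block_grip from where it was at the start of the episode below 0.015 m); the robot touches nothing.
It fails at once if the other block is moved by more than 15 mm (distance of other_block_grip from where it was at the start of the episode above 0.015 m).
It also fails if it takes over 32 s, if anything falls off the work surface, if the arm or the gripper's body presses on something with over 40 N, if the wrist force passes 120 N, or if a joint passes its speed limit or range.

### The arm

A 7-joint arm with a two-finger parallel gripper is mounted at the origin on the work surface. World frame = base frame: x ahead of the robot, y to its left, z up, the work surface at z = 0. Lengths are in m, angles in rad, forces in N, time in s.
With the tool pointing down it reaches from about 0.375 to 0.925 m from the base axis. Payload 3.1 kg.
Tool frame: the origin (TCP) lies between the finger pads; the fingertips stand 19 mm ahead of it and the grasp point (between the pads) is the TCP; z points along the fingers, y is the direction in which the jaws open and shut (so a half turn about z gives the same grasp; the last joint's range is limited). The gripper opens to 85 mm and grips with 20 to 120 N. Pads are 22 mm wide; open, the fingers measure 114 mm over their backs; the gripper's body (76 mm by 85 mm) begins 54 mm behind the grasp point. The pads swing forward as they close: fully open they stand 13 mm farther back than shut.
Start: joints at [-1.411, 0.383, 0.044, 1.598, -0.018, 1.161, -0.05], TCP at [0.166, 0.629, 0.25] pointing down, gripper open.
Joint ranges: [-2.61, 2.61], [-0.41, 2.15], [-1.48, 1.57], [0, 2.5], [-1.57, 4.71], [0.05, 1.97], [-2.85, 2.85]. Speed limits (rad/s): [2.79, 2.79, 3.14, 3.14, 3.14, 3.14, 3.14].

### API

Orientations are given as a unit quaternion [x, y, z, w].
In Python, from bench import move_ptp, movel, move_j, move_gripper, pause, inverse_kinematics, read_camera, camera_params, MotionError, sign_off, look_for, tip_of, read_time_s, read_qpos, read_joint_vel, read_effort, read_eef_pos, read_tcp_rot, read_ft_force, read_ft_torque, read_finger_gap gives the robot as it stands. Calls block until the motion is done:
- move_ptp(position, orientation): joint-space move of the TCP to a pose.
- movel(position, orientation=None, speed=0.15): straight line of the TCP; orientation=None keeps the orientation; speed is the mean speed in m/s.
- move_j(angles): joint-space move.
- move_gripper(opening, effort=None): finger opening in m; effort is the grip in N (None keeps the last); returns when the fingers have stopped.
- pause(seconds).
- inverse_kinematics(position, orientation): joint angles nearest the present ones, or None.
- read_camera(name): name is "scene" or "top" or "wrist"; returns the picture (384x512x3 uint8, red, green, blue); there is no depth.
- camera_params(name): a dict with "K" (3x3 intrinsics, pixels), "dist_coeffs" ([k1, k2, p1, p2, k3] as OpenCV has them; the pictures are not rectified), "camera_from_world" (4x4, takes a point from world to camera coordinates). Camera axes: x right, y down, z forward; pixel columns grow to the right and rows downward; lengths in m; the calibration is good to about 2 mm. A picture is of the moment at which its call begins: read the wrist's pose just before it. camera_params takes no time and is no camera call; for the wrist camera it gives the pose at the moment of the call.
A pose or a line that the arm cannot do raises MotionError and nothing moves.
- sign_off(): hands the job in, once; it reports no verdict.
Trained networks look in the newest picture that a camera, given by its name, has taken for a name from the list of things; names that differ only in an ending like _2 or _b are one class to them, and where a whole thing is asked for, a point or a joint stands for the part that bears it (a point fixed in the world has none). Each returns a list of dicts, best first, with "confidence" (0 to 1); they miss things now and then, are a little off and sometimes report something else, mostly with a low value. They report only what shows in the picture. A call takes as long as a camera call. They do not tell look-alikes from the thing itself.
- look_for(camera, name): "at" ([column, row] in pixels, amid what is visible of it).
- tip_of(camera, name): "at" ([column, row] in pixels: a listed point, or the origin of a listed thing).
Readings, each from a call of its own:
- read_time_s(): time.
- read_qpos(): joint angles.
- read_joint_vel(): joint speeds.
- read_effort(): joint torques, N m.
- read_eef_pos(): TCP position.
- read_tcp_rot(): TCP orientation.
- read_ft_force(): force on the tool from outside, world axes, zero at the start.
- read_ft_torque(): the same for the moment, N m.
- read_finger_gap(): finger opening in m.
Only numpy, scipy, OpenCV 4.12 (cv2) and the standard library are available. Lean on these libraries where they do the work, as an engineer would, in place of code of your own. Each camera call takes 0.05 s, during which the arm holds its last target.

## Working session

There is one attempt and no reset: what is moved stays moved. The work goes in short steps, each a Python script; the robot and the scene stay as the last script left them, time stands still between calls to the robot, and variables do not carry over. Pictures are saved under pics/ and viewed, and the job is handed in when it is done.

```bash
mkdir -p pics; ls; python3 - <<'E'
from bench import *
import cv2
for c in ["scene","top","wrist"]:
    im=read_camera(c); cv2.imwrite(f"pics/{c}0.png",im[:,:,::-1])
    for n in ["block_grip","frame","other_block_grip"]:
        print(c,n,"look",[(d["at"],round(d["confidence"],2)) for d in look_for(c,n)],"tip",[(d["at"],round(d["confidence"],2)) for d in tip_of(c,n)])
    p=camera_params(c);print(p["K"],p["dist_coeffs"],p["camera_from_world"])
print(read_time_s(),read_tcp_rot(),read_ft_force())
E
```

```text
pics
scene block_grip look [([182.2, 210.2], 0.8), ([162.3, 253.2], 0.76)] tip [([180.1, 199.3], 0.76), ([160.8, 236.3], 0.64)]
scene frame look [([132.3, 193.3], 0.78), ([171.4, 277.7], 0.65)] tip [([134.9, 195.1], 0.78), ([166.4, 275.3], 0.61)]
scene other_block_grip look [([363.2, 237.0], 0.84)] tip [([368.7, 225.1], 0.88)]
[[482.33794251   0.         255.06794817]
 [  0.         482.33794251 194.35543286]
 [  0.           0.           1.        ]] [-0.14230699  0.          0.          0.          0.        ] [[ 0.00398338  0.99978859 -0.02017182  0.04472734]
 [ 0.57602002 -0.01878329 -0.81721975 -0.1839107 ]
 [-0.81742588 -0.00836408 -0.57597306  1.33797377]
 [ 0.          0.          0.          1.        ]]
top block_grip look [([310.9, 147.7], 0.84), ([305.2, 209.5], 0.73), ([309.2, 166.2], 0.4)] tip [([312.3, 149.3], 0.72), ([309.4, 206.0], 0.7)]
top frame look [([353.9, 247.7], 0.89), ([309.2, 161.9], 0.67)] tip [([352.5, 246.7], 0.79), ([308.4, 152.8], 0.72)]
top other_block_grip look [] tip [([167.3, 162.6], 0.76)]
[[422.4641238    0.         259.12052272]
 [  0.         4
[... 294 characters left out ...]
0.          0.          1.        ]]
wrist block_grip look [] tip []
wrist frame look [] tip []
wrist other_block_grip look [] tip []
[[264.83182553   0.         254.88397949]
 [  0.         264.83182553 188.62263503]
 [  0.           0.           1.        ]] [-0.00597013  0.          0.          0.          0.        ] [[ 2.55048942e-01  9.66927838e-01  7.70642798e-04 -6.51239651e-01]
 [ 9.17808465e-01 -2.42343244e-01  3.14479529e-01 -4.08316345e-02]
 [ 3.04265771e-01 -7.95003686e-02 -9.49263942e-01  3.80192855e-01]
 [ 0.00000000e+00  0.00000000e+00  0.00000000e+00  1.00000000e+00]]
1.05 [ 1.28518604e-01  9.91707098e-01 -1.90074904e-05 -2.09525107e-05] [-0.491683    0.10707331  0.67365848]
```

View pics/scene0.png

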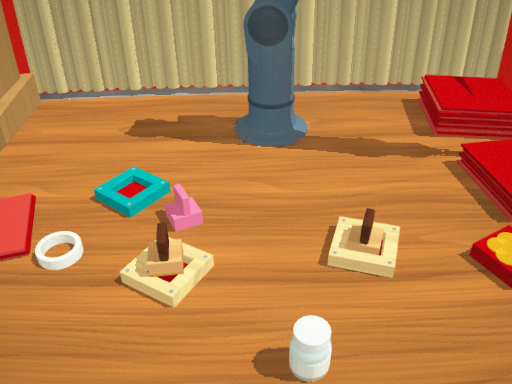

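View pics/top0.png

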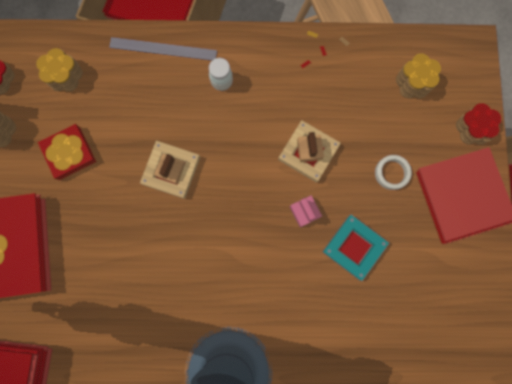

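```bash
python3 - <<'E'
import cv2
a=cv2.imread("pics/top0.png")[90:290,220:420]; cv2.imwrite("pics/topcrop.png",cv2.resize(a,(600,600),interpolation=cv2.INTER_CUBIC))
E
```

```text
(no output)
```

View pics/topcrop.png

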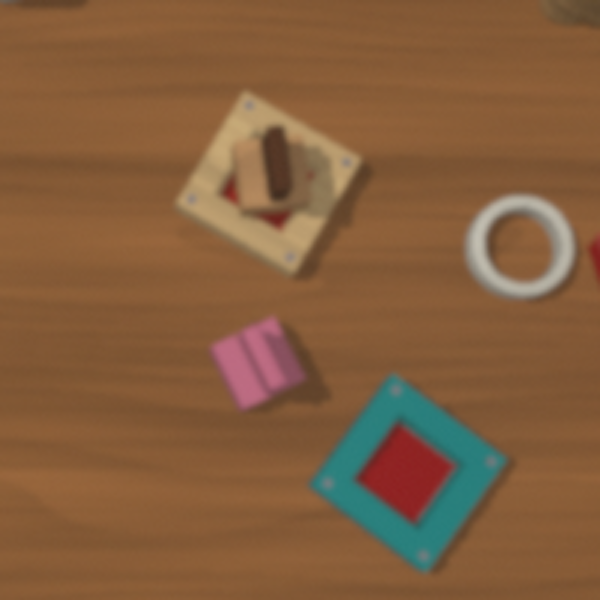

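Candidates seen in the top picture:
- **Wooden block:** (310,148), crooked on the plywood frame (308,152). This is the one I want.
- **Pink look-alike block:** (305,209), leave alone.
- **Block already home:** (170,165), leave alone.
- **Turquoise frame look-alike:** (355,247), leave alone.

The crop confirms the choice: a dark handle on a wooden block, turned relative to a plywood frame.

```bash
cat > h.py <<'E'
from bench import *
import numpy as np, cv2
from scipy.spatial.transform import Rotation as R
def ray(c,uv,z,p=None):
    p=p or camera_params(c); T=np.array(p["camera_from_world"]);K=np.array(p["K"])
    u=cv2.undistortPoints(np.array([[uv]],float),K,np.array(p["dist_coeffs"]))[0,0]
    C=-T[:3,:3].T@T[:3,3]; d=T[:3,:3].T@np.array([u[0],u[1],1.])
    return C+d*(z-C[2])/d[2]
def down(yaw): # tool z down, tool x at world angle yaw
    c,s=np.cos(yaw),np.sin(yaw)
    return R.from_matrix(np.array([[c,s,0],[s,-c,0],[0,0,-1.]])).as_quat()
E
python3 - <<'E'
from h import *
q=lambda a:(a[0]/3+220-.33,a[1]/3+90-.33)
P=[ray("top",q(a),.026)[:2] for a in [(247,92),(362,158),(297,275),(177,205)]]
print(np.round(P,4),"cen",np.mean(P,0))
for i in range(4):
    d=P[(i+1)%4]-P[i];print(np.linalg.norm(d),np.degrees(np.arctan2(d[1],d[0]))%90)
H=[ray("top",q(a),.1)[:2] for a in [(274,127),(284,198)]]
d=H[1]-H[0];print("handle",H,np.linalg.norm(d),np.degrees(np.arctan2(d[1],d[0]))%180)
print(ray("top",(312.3,149.3),.082),ray("scene",(160.8,236.3),.082),ray("scene",(166.4,275.3),0),ray("top",(308.4,152.8),0))
print("other",ray("top",(167.3,162.6),.064),ray("scene",(368.7,225.1),.064))
x=R.from_quat(read_tcp_rot()).as_matrix();print(x)
E
```

```text
[[ 0.6482 -0.1868]
 [ 0.5885 -0.2882]
 [ 0.4826 -0.2291]
 [ 0.5442 -0.1244]] cen [ 0.5658684  -0.20711741]
0.11770187417039361 59.525686631734644
0.12123862271479198 60.809501563862256
0.121463179494119 59.55656761649201
0.12127815654248511 59.03201388885276
handle [array([ 0.59334671, -0.20075879]), array([ 0.53310351, -0.2082847 ])] 0.0607114656597149 7.120805068991757
[ 0.55392574 -0.20588011  0.082     ] [ 0.55610209 -0.21018532  0.082     ] [ 0.56946127 -0.20920523  0.        ] [ 0.56568105 -0.20623509  0.        ]
other [0.52038755 0.1601433  0.064     ] [0.51362686 0.16364554 0.064     ]
[[-9.66965936e-01  2.54905623e-01 -4.64431394e-05]
 [ 2.54905624e-01  9.66965936e-01 -3.23141514e-05]
 [ 3.66718749e-05 -4.30853011e-05 -9.99999998e-01]]
```

```bash
python3 - <<'E'
from h import *
for y in (187.1,149.7,7.1,-30.3):
    for z in (.24,.064):
        print(y,z,np.round(inverse_kinematics([.564,-.206,z],down(np.radians(y))),2))
move_ptp([.564,-.206,.24],down(np.radians(187.1)))
im=read_camera("wrist"); cv2.imwrite("pics/w1.png",im[:,:,::-1])
for f in (look_for,tip_of):
  for n in ["block_grip","frame"]: print(n,[(d["at"],round(d["confidence"],2)) for d in f("wrist",n)])
im=read_camera("top"); cv2.imwrite("pics/t1.png",im[:,:,::-1])
print(read_time_s(),np.round(read_qpos(),2))
E
```

```text
187.1 0.24 [-0.52  0.47  1.03  1.77 -0.43  1.16  2.34]
187.1 0.064 [-0.25  0.62  0.68  1.87 -0.51  0.84  2.39]
149.7 0.24 [-0.37  0.38  0.81  1.76 -0.31  1.13  1.58]
149.7 0.064 [-0.23  0.6   0.64  1.87 -0.48  0.83  1.71]
7.1 0.24 [-0.49  0.45  1.    1.77 -0.41  1.15 -0.82]
7.1 0.064 [-0.28  0.63  0.72  1.87 -0.55  0.84 -0.73]
-30.3 0.24 [-0.59  0.54  1.16  1.77 -0.53  1.19 -1.38]
-30.3 0.064 [-0.54  0.9   1.14  1.88 -0.96  1.05 -1.08]
block_grip [([282.9, 28.5], 0.82), ([250.9, 167.0], 0.76)]
frame [([258.4, 145.1], 0.93), ([183.0, 2.1], 0.53)]
block_grip [([286.0, 21.6], 0.88), ([251.6, 176.2], 0.83)]
frame []
4.5833 [-0.52  0.47  1.03  1.77 -0.43  1.16  2.34]
```

View pics/w1.png

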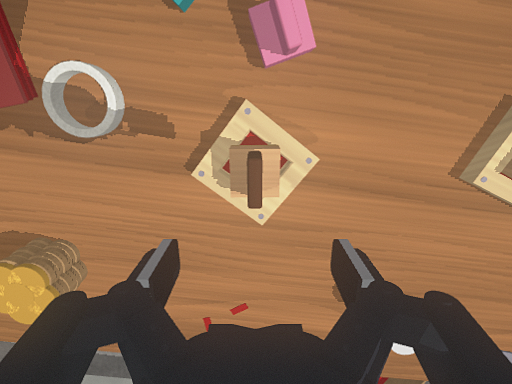

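The wrist picture shows the frame corners at (247,99), (319,159), (262,225) and (191,172). The handle runs almost vertically between (254,152) and (255,208), and the pink block at (283,28) is clear of the gripper. I'll measure from these.

```bash
python3 - <<'E'
from h import *
P=[ray("wrist",a,.026)[:2] for a in [(247,99),(319,159),(262,225),(191,173)]]
print("cen",np.mean(P,0))
for i in range(4):
    d=P[(i+1)%4]-P[i];print(np.linalg.norm(d),np.degrees(np.arctan2(d[1],d[0]))%90)
H=[ray("wrist",a,.1)[:2] for a in [(254,151),(255,207)]]
d=H[1]-H[0];print("handle",np.mean(H,0),np.linalg.norm(d),np.degrees(np.arctan2(d[1],d[0]))%180)
print(ray("wrist",(251.6,176.2),.082))
im=cv2.imread("pics/w1.png")[90:235,180:330]; cv2.imwrite("pics/w1c.png",cv2.resize(im,(600,580),interpolation=cv2.INTER_CUBIC))
E
```

```text
cen [ 0.56508386 -0.20465336]
0.11845241286330643 58.6162420482089
0.1194578161633892 59.366099226146346
0.12091835720659393 58.34725672818756
0.11888333123397803 58.1818783238507
handle [ 0.5617352  -0.20536505] 0.06056769113525264 8.075459744393429
[ 0.56311264 -0.20844962  0.082     ]
```

View pics/w1c.png

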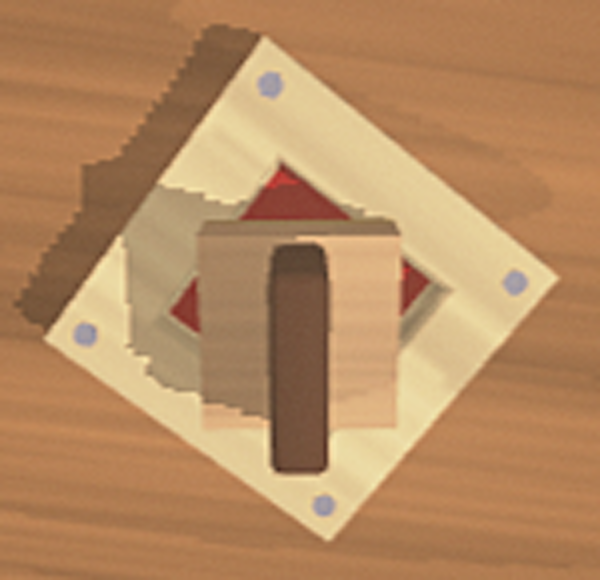

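```bash
python3 - <<'E'
from h import *
q=down(np.radians(187.6))
move_gripper(.06)
movel([.563,-.2052,.083],q,speed=.12)
f0=read_ft_force();print("pre",f0)
move_gripper(.0,60)
print(read_finger_gap(),read_ft_force(),read_ft_torque(),read_eef_pos(),read_time_s())
im=read_camera("wrist"); cv2.imwrite("pics/w2.png",im[:,:,::-1])
im=read_camera("scene"); cv2.imwrite("pics/s2.png",im[180:320,80:260,::-1].repeat(3,0).repeat(3,1))
E
```

```text
pre [-0.20254349 -0.14746944 -0.59860155]
0.015120817812118699 [-0.16215853 -0.01593531  2.86183191] [0.02775977 0.02662994 0.01328133] [ 0.56331437 -0.20547682  0.0834399 ] 6.8833
```

View pics/s2.png

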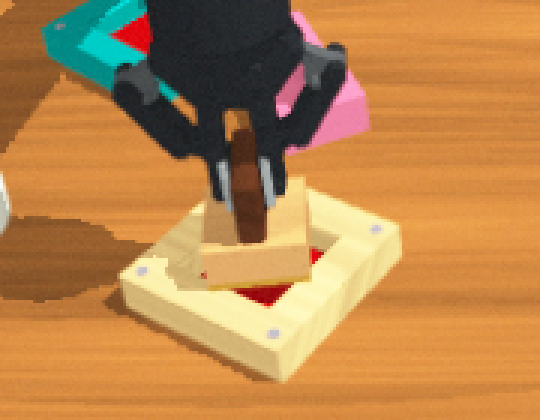

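View pics/w2.png

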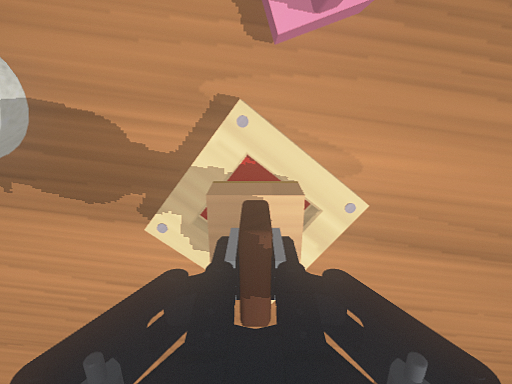

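Gripped: the gap is 15 mm on the handle, with the pads either side of it at (232,245) and (280,245). Now turn in steps with a light press.

```bash
cat > turn.py <<'E'
from h import *
p=np.array([.563,-.2052]);c=np.array([.5655,-.206]);z=.082
N=8
for i in range(N+1):
    y=187.6-(187.6-149.2)*i/N
    xy=p+(c-p)*i/N
    movel([*xy,z],down(np.radians(y)),speed=.05)
    f=read_ft_force();e=read_eef_pos();print(round(y,1),"z",round(z,4),np.round(f,1),np.round(e,4),round(float(read_ft_torque()[2]),2),"t",round(read_time_s(),2),flush=True)
    if np.abs(f).max()>45: break
    if f[2]<8: z-=.0015
    elif f[2]>20: z+=.001
E
python3 turn.py
```

```text
187.6 z 0.082 [-2.   0.3  8.4] [ 0.5633 -0.2055  0.0834] 0.08 t 7.23
182.8 z 0.082 [-2.2  2.4  8.3] [ 0.5638 -0.2055  0.0834] -0.31 t 7.48
178.0 z 0.082 [-1.2  1.2  8.5] [ 0.5642 -0.2055  0.0834] -0.25 t 7.73
173.2 z 0.082 [-2.2  2.3  8.4] [ 0.5647 -0.2054  0.0833] -0.23 t 7.98
168.4 z 0.082 [-1.5  1.4  8.3] [ 0.5651 -0.2053  0.0833] -0.21 t 8.23
163.6 z 0.082 [-1.1  2.7  7.1] [ 0.5657 -0.2052  0.0833] -0.23 t 8.48
158.8 z 0.0805 [-1.9  5.  13.5] [ 0.567  -0.2051  0.0831] -0.06 t 8.73
154.0 z 0.0805 [-1.1  3.6 12.2] [ 0.5683 -0.2048  0.0831] -0.02 t 8.98
149.2 z 0.0805 [ 0.8  4.6 11.2] [ 0.5695 -0.2045  0.0831] 0.03 t 9.23
```

```bash
python3 - <<'E'
from h import *
im=read_camera("wrist"); cv2.imwrite("pics/w3.png",im[:,:,::-1])
im=read_camera("scene"); cv2.imwrite("pics/s3.png",im[180:320,80:260,::-1].repeat(3,0).repeat(3,1))
x=R.from_quat(read_tcp_rot()).as_matrix()[:,0];print(np.degrees(np.arctan2(x[1],x[0])),read_tcp_rot(),down(np.radians(149.2)),read_eef_pos(),read_ft_force(),read_finger_gap())
E
```

```text
149.31324058363973 [0.26459558 0.96435294 0.00194668 0.00296488] [0.26555612 0.9640954  0.         0.        ] [ 0.56949925 -0.20450292  0.0830684 ] [ 0.33798656  3.97816208 10.68348308] 0.015155472271998215
```

View pics/s3.png

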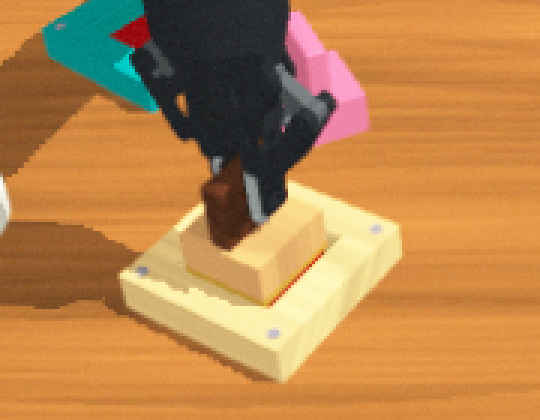

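View pics/w3.png

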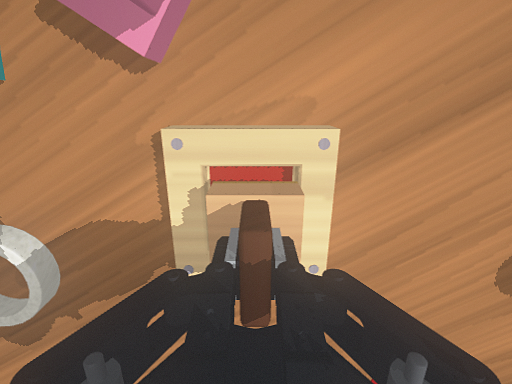

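The wrist picture shows the block square with the frame but shifted. The recess strip is visible at rows 165–183 on the far side, so I'll measure that offset.

```bash
python3 - <<'E'
from h import *
im=cv2.imread("pics/w3.png")[110:290,150:350]; cv2.imwrite("pics/w3c.png",cv2.resize(im,(800,720)[:2],interpolation=cv2.INTER_CUBIC)[:600])
yw=np.radians(149.3);u=np.array([np.cos(yw),np.sin(yw)]);v=np.array([-u[1],u[0]])
c=np.array([.5653,-.2055]); e=read_eef_pos()[:2]
for n,a,z in [("frame far",(250,129),.026),("frame left",(167,165),.026),("frame right",(335,165),.026),("recess far",(252,165),.026),("block far top",(255,187),.056),("blk left",(206,220),.056),("blk right",(303,220),.056),("hand",(255,201),.1)]:
    d=ray("wrist",a,z)[:2]; print(n,"along",(d-c)@u,"across",(d-c)@v," rel tcp",(d-e)@u,(d-e)@v)
print("tcp",(e-c)@u,(e-c)@v)
E
```

```text
frame far along 0.05978785910425972 across -0.0011026854289018125  rel tcp 0.06288953891977005 0.001898551896278814
frame left along 0.035193737118921105 across 0.05695479685371357  rel tcp 0.038295416934431434 0.059956034178894196
frame right along 0.03503830110722439 across -0.060496583062834244  rel tcp 0.03813998092273471 -0.057495345737653615
recess far along 0.03510506577611505 across -0.002359265556925516  rel tcp 0.038206745591625374 0.0006419717682551125
block far top along 0.028801573715171964 across -0.00426401430372845  rel tcp 0.03190325353068228 -0.0012627769785478202
blk left along 0.007157917210767009 across 0.026334272347676956  rel tcp 0.01025959702627733 0.029335509672857585
blk right along 0.006993221270386875 across -0.034322544499784356  rel tcp 0.010094901085897197 -0.03132130717460373
hand along 0.0369375728251537 across -0.003978158520163661  rel tcp 0.04003925264066402 -0.0009769211949830312
tcp -0.003101679815510321 -0.003001237325180629
```

View pics/w3c.png

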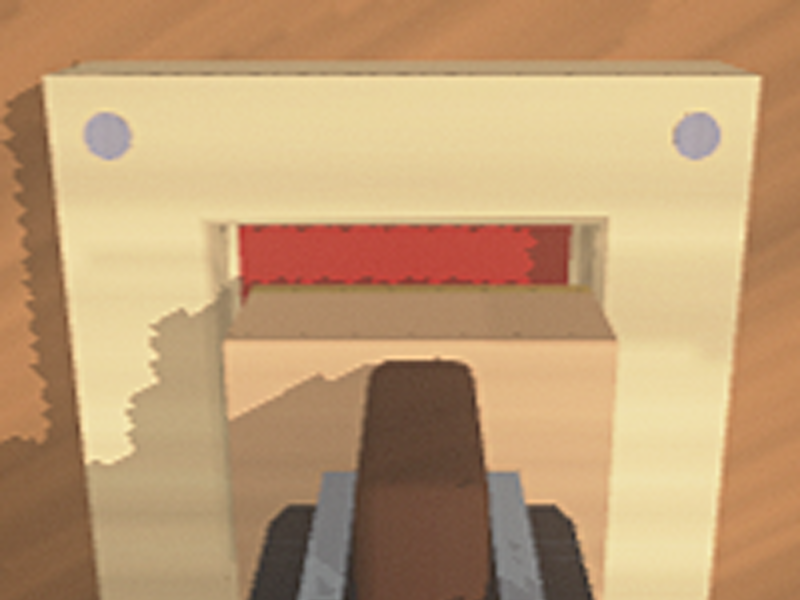

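```bash
python3 - <<'E'
from h import *
yw=np.radians(149.3);u=np.array([np.cos(yw),np.sin(yw)]);v=np.array([-u[1],u[0]])
e=read_eef_pos()[:2]
for n,a,z in [("recess L",(202,165),.026),("recess R",(302,165),.026),("blk bot L",(213,181.5),.026),("blk bot R",(297.5,181.5),.026),("blk top L",(206,194.5),.056),("blk top R",(304,194.5),.056)]:
    d=ray("wrist",a,z)[:2]; print(n," rel tcp",(d-e)@u,(d-e)@v)
E
```

```text
recess L  rel tcp 0.038256402452518865 0.03554653697746672
recess R  rel tcp 0.038164187097518794 -0.034341605150440796
blk bot L  rel tcp 0.026199585872718457 0.02847600808669555
blk bot R  rel tcp 0.02609652322824037 -0.03180902621621909
blk top L  rel tcp 0.027187407030504544 0.028340122226663496
blk top R  rel tcp 0.02706652479264746 -0.030938742471155065
```

```bash
cat > slide.py <<'E'
from h import *
q=down(np.radians(149.2))
t=np.array([.5627,-.2029]); cmd=np.array([.5655,-.206]); z=.0805
for i in range(8):
    e=read_eef_pos()[:2]; err=t-e
    if np.linalg.norm(err)<.0008: break
    cmd=cmd+np.clip(err,-.002,.002)
    movel([*cmd,z],q,speed=.03)
    f=read_ft_force();e=read_eef_pos();print(np.round(cmd,4),z,np.round(f,1),np.round(e,4),round(read_time_s(),2),flush=True)
    if np.abs(f).max()>40 or e[2]<.08: break
    z=.0815 if i==0 else z
E
python3 slide.py
```

```text
[ 0.5635 -0.2044] 0.0805 [2.4 1.7 6.2] [ 0.5681 -0.2043  0.0829] 9.58
[ 0.5615 -0.203 ] 0.0815 [ 0.3 -0.5 -2.9] [ 0.5595 -0.2021  0.08  ] 9.83
[ 0.5635 -0.2039] 0.0815 [ 0.2  0.4 -3.5] [ 0.5628 -0.2038  0.0807] 10.08
[ 0.5634 -0.203 ] 0.0815 [-0.  -0.8 -3.3] [ 0.5632 -0.2029  0.0813] 10.33
```

The block has started to drop: z passed below the rim and only its weight now hangs on the gripper. Lower it home.

```bash
cat > low.py <<'E'
from h import *
q=down(np.radians(149.2))
for z in (.079,.076,.073,.070,.067,.065,.0637,.0625):
    movel([.5628,-.203,z],q,speed=.03)
    f=read_ft_force();e=read_eef_pos();print(z,np.round(f,1),np.round(e,4),round(read_time_s(),2),flush=True)
    if np.abs(f).max()>12: break
im=read_camera("wrist"); cv2.imwrite("pics/w4.png",im[:,:,::-1])
im=read_camera("scene"); cv2.imwrite("pics/s4.png",im[180:320,80:260,::-1].repeat(3,0).repeat(3,1))
E
python3 low.py
```

```text
0.079 [-0.8  0.7 -3.3] [ 0.5625 -0.2029  0.0787] 10.58
0.076 [-0.3  0.2 -3.2] [ 0.5626 -0.2029  0.0757] 10.83
0.073 [ 0.1  0.3 -3.2] [ 0.5626 -0.2029  0.0727] 11.08
0.07 [-0.5  0.3 -3.3] [ 0.5626 -0.2029  0.0697] 11.33
0.067 [ 0.1  0.2 -2.7] [ 0.5626 -0.2029  0.0667] 11.58
0.065 [ 0.1 -0.4 -0.3] [ 0.5633 -0.2034  0.0655] 11.83
0.0637 [-2.5  2.4  6.4] [ 0.5633 -0.2034  0.0654] 12.08
0.0625 [-5.2  2.  13.7] [ 0.5632 -0.2034  0.0654] 12.33
```

View pics/s4.png

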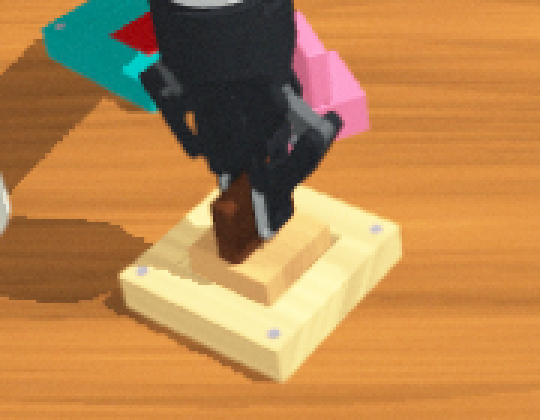

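View pics/w4.png

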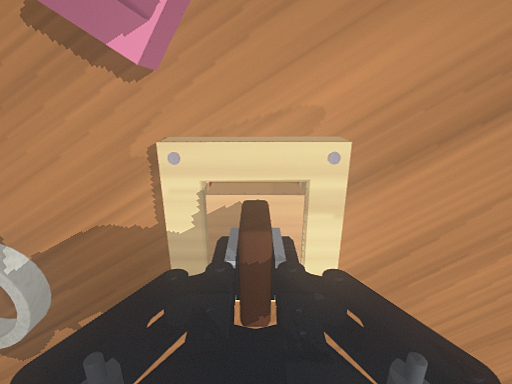

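The block is in the recess. z fell from 0.0834 to 0.0654, the full 18 mm, and the floor reacts to the press. Ease off, release and retreat.

```bash
python3 - <<'E'
from h import *
q=down(np.radians(149.2))
movel([.5632,-.2034,.0655],q,speed=.03)
move_gripper(.06)
movel([.5632,-.2034,.25],q,speed=.15)
im=read_camera("wrist"); cv2.imwrite("pics/w5.png",im[:,:,::-1])
print([(f.__name__,n,[(d["at"],round(d["confidence"],2)) for d in f("wrist",n)]) for f,n in ((tip_of,"block_grip"),(look_for,"frame"))])
im=read_camera("top"); cv2.imwrite("pics/t5.png",im[:,:,::-1])
print([(d["at"],round(d["confidence"],2)) for d in tip_of("top","other_block_grip")])
print(read_time_s(),read_ft_force())
im=cv2.imread("pics/w5.png")[90:240,170:330]; cv2.imwrite("pics/w5c.png",cv2.resize(im,(640,600),interpolation=cv2.INTER_CUBIC))
E
```

```text
[('call', 'block_grip', [([189.1, 41.9], 0.81), ([254.0, 171.1], 0.57)]), ('call', 'frame', [([64.6, 44.0], 0.87), ([253.9, 143.4], 0.83)])]
[([167.6, 164.3], 0.87)]
14.8083 [ 0.25175657 -0.73265643 -0.32008805]
```

View pics/w5c.png

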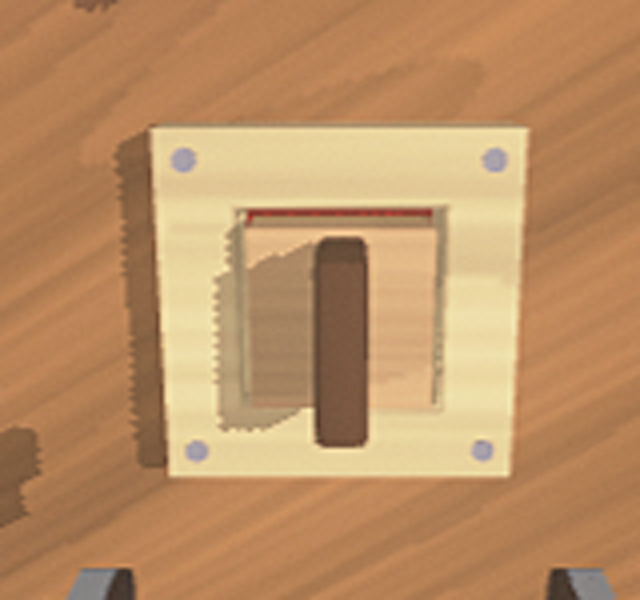

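View pics/t5.png

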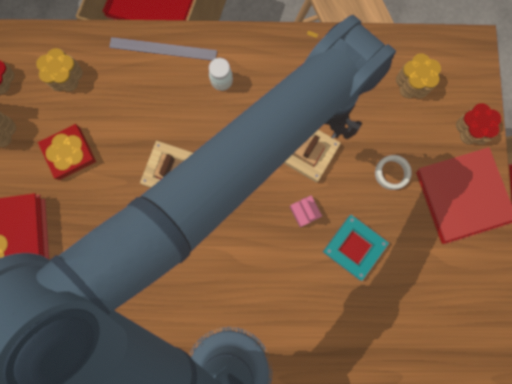

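The block sits flat and square, sunk inside the recess with the handle at crop (340,340). The other block is unmoved at top (168,164), and the arm is clear.

```bash
python3 -c "
from bench import *
sign_off();print(read_time_s())"
```

```text
the job is handed in; nothing more can be done
the job is handed in; nothing more can be done
```

The crooked block is home in its recess, and I handed the job in at about 15 s of the 32 s allowed.

**What I did:** I gripped the handle of the wooden block on the plywood frame and turned it about 38° in 5° steps under a light press of 7–14 N. After the turn it was square but had not dropped, because the wrist picture showed it about 7 mm off-centre. I slid it over the recess, it dropped, and I lowered it to the floor, released it and retreated.

**Last checks:**
- **Depth:** the tool went down 18.0 mm (0.0834 to 0.0654 m), then met the floor at 13.7 N.
- **Fit:** the wrist picture after release shows the block square, flat and inside the recess. By eye it is a few mm off-centre at most; I didn't measure its final offset.
- **Other block:** the network found its handle at (167.6, 164.3) in the top picture, against (167.3, 162.6) at the start. That is within its error. The arm partly covers that block in the picture.
- **Look-alikes:** the pink block and turquoise frame look unmoved.
- **Oddity:** while the block was pressing on the rim, the tool drifted about 4 mm from where I commanded it. I corrected this from the measured position.

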